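# Move the soap batch on by one station

### The arm

A 6-joint arm with a two-finger parallel gripper is mounted at the origin on the work surface. World frame = base frame: x ahead of the robot, y to its left, z up, the work surface at z = 0. Lengths are in m, angles in degrees, forces in N, time in s.
With the tool pointing down it reaches from about 0.325 to 0.85 m from the base axis. Payload 15.5 kg.
Tool frame: the origin (TCP) lies at the very end of the fingers, on their centre line; the grasp point (between the pads) lies 19 mm behind it (arm.grip_point_offset is the z of the grasp point in the tool frame, in m); z points along the fingers, y is the line along which they close (so a half turn about z gives the same grasp; the last joint's range is limited). The gripper opens to 91 mm and grips with 3 to 60 N. Pads are 32 mm wide; open, the fingers measure 118 mm over their backs; the gripper's body (76 mm by 178 mm) begins 60 mm behind the grasp point.
Start: joints at [-71.305, 28.281, 77.091, -0, 74.628, -5.472], TCP at [0.256, -0.57, 0.214] pointing down, gripper open.
Joint ranges: [-166.48, 166.48], [-47.26, 123.95], [12.59, 153.08], [-70.14, 250.14], [6.76, 159.57], [-176.63, 176.63]. Speed limits (degrees/s): [108.29, 108.29, 147.25, 172.46, 172.46, 172.46].

### API

Orientations are given as [roll, pitch, yaw] about the fixed x, y, z axes, in that order (R = Rz(yaw) Ry(pitch) Rx(roll)).
In Python, from plant import arm gives the robot as it stands.
- The arm moves only by the tool move_arm, never from a script. Its argument "deltas" is a list that holds one entry, the list of rows, each a list of 7 numbers: the turn, a rotation vector about the tool's x, y, z in rad, then the shift along the tool's x, y, z in cm, then the opening, from -1 (shut) to 1 (fully open). A call has 1 to 10 rows; each row shifts and turns the commanded pose from where the row before left it, along the tool's axes as they then stand; what a row does not reach is not made up. A row lasts 1/10 s, in which the tool goes at most 50 mm and 8.59 degrees, less where a joint would pass 70% of its speed; a pose out of reach is approached as far as the arm can. A call is refused whole if a number of a shift passes 5 or a number of a turn 0.15, either way. A call with a gripper value outside its range is refused whole. The fingers move at their own pace and stop on an object; "squeeze" is the grip in N (left out, the last holds). Time passes only in rows, so rows that do not move let the fingers close. It gives the time, the measured TCP pose, the force, the opening and the grip force at its end, in the units of the state.
- arm.get_obs(): the state, without advancing time (a new reading comes with each control period).
- arm.snapshot(name): name is "scene" or "side" or "wrist"; returns a dict with "image" (400x640x3 uint8, blue, green, red), "z_map" (400x640 float32, m along the optical axis (not along the pixel's ray), 0 where there is no reading), "intrinsics" (3x3 intrinsics, pixels), "cam_to_world" (4x4, takes a point from camera to world coordinates). Camera axes: x right, y up, looking along -z (the intrinsics and any distortion apply to the point x, -y, -z); pixel columns grow to the right and rows downward; lengths in m; the calibration is good to about 2 mm. A picture is of the moment at which its call begins.
- arm.hand_in(): hands the job in; it is judged then, once.
The state is a dict: "clock": time; "q": joint angles; "qvel": joint speeds; "effort": joint torques, N m; "position": TCP position; "tool_rot": TCP orientation; "ft_force": force on the tool from outside, world axes, zero at the start; "ft_torque": the same for the moment, N m; "finger_gap": finger opening in m; "grasp_force": force on a finger pad.
Only numpy, scipy, OpenCV 4.12 (cv2) and the standard library are available. Lean on these libraries where they do the work, as an engineer would, in place of code of your own. Each camera call takes 0.05 s, during which the arm holds its last target. There are 200 camera calls.

### The job

Move the laundry-soap batch on by one step: the steel beaker goes from the kitchen scale to the middle of the warming plate and gets its lid, the plastic jug goes from the warming plate to the middle of the drip tray, and the amber jar goes from the drip tray to the middle of the scale's steel platform. Every station is taken at the start, so park one container on the empty cork mat (or on any clear bit of worktop) meanwhile; keep the containers upright and set things down rather than dropping them. Leave the upturned funnel and the bar of soap where they are.

Things in the scene. Friction and masses are not known exactly. Their poses are not given: they have to be found in the camera images.
- beaker: open stainless-steel beaker, upright, about 0.2 kg; 60 mm outside diameter (62 mm over the rolled rim), wall 3 mm (54 mm inside), 95 mm high. Origin: centre of its underside, z up. Grasp it from above across the outside, near the rim. Starts on the scale.
- lid: the beaker's round steel lid, 60 g, lying knob up on the worktop. Flange 68 mm across, its underside 6 mm above the origin; below it a tapered plug (49 mm wide at the flange, 42 mm at the bottom) that goes inside the rim. Black knob: 22 mm diameter, 17.5 to 37.5 mm above the origin. Origin: centre of the plug's underside, z up. When on, it is 89 mm above the beaker's origin.
- jug: closed jug of whitish plastic with a side handle, upright, 0.5 kg; oval base 106 x 72 mm (long along its x, handle at +x), 176 mm high. White ribbed screw cap centred on top: 42 mm diameter (45 over the ribs), 146 to 176 mm above the origin; neck below it 40 mm wide; shoulder and handle stay below 139 mm. Origin: centre of its underside, z up. Grasp it by the cap. Starts on the warmer.
- jar: closed round jar of amber glass, upright, about 0.45 kg; body 84 mm diameter to 80 mm height, shoulder narrowing to the neck at 95 mm; aluminium screw lid 60 mm diameter (62 mm over the ribs) from 98 to 122 mm above the origin, firmly closed: grasp it by this lid. Origin: centre of its underside, z up. Starts on the drip tray.
- scale: kitchen scale, fixed: flat black case with a square steel platform, 136 x 140 mm, and a display strip on its -x side. Origin: on the worktop under the centre of the steel platform; the platform's top is 26 mm above it. Its place and yaw vary, and it may change places with the other stations.
- warmer: electric warming plate, fixed: white 150 mm square case with a dial on its -x side and a dark round plate of 124 mm diameter. Origin: on the worktop under the plate's centre; the plate's top is 30 mm above it.
- tray: grey plastic drip tray, fixed: 184 mm (its x) x 154 mm (its y) with a 14 mm high rim, 4 mm thick (inside 176 x 146 mm) and a ribbed floor. Origin: centre of its underside on the worktop; things stand on the ribs, 8 mm above it.
- mat: round cork mat, fixed, 150 mm diameter, 6 mm thick; empty at the start: the free spot. Origin: centre of its underside on the worktop.
- funnel: bystander, loose: white plastic funnel standing mouth down, 86 mm diameter, 92 mm high. Origin: centre of its underside. Leave it where it is.
- soap: bystander, loose: bar of tan soap lying flat, 85 x 55 x 28 mm. Origin: centre of its underside. Leave it where it is.
Not all that is in view belongs to the job. Leave any purple look-alike of the beaker alone.

How it is judged (in metres and radians):
At the end, for the whole second after the job is handed in: Beaker on the warming plate, jug on the drip tray, jar on the scale: each upright, at rest, within 15 mm of the station's centre and 4 mm of its height; lid level on the beaker, plug inside, within 6 mm of its axis; funnel and soap within 25 mm of where they were; all released (horizontal distance between beaker and warmer below 0.015 m and z of beaker in the frame of warmer between 0.026 and 0.034 m and angle between each of beaker, jug, jar, lid's own z axis and vertical below 0.08 rad and linear speed of each of beaker, jug, jar, lid below 0.02 m/s and horizontal distance between jug and tray below 0.015 m and z of jug in the frame of tray between 0.004 and 0.012 m and horizontal distance between jar and scale below 0.015 m and z of jar in the frame of scale between 0.022 and 0.03 m and horizontal distance between lid and beaker below 0.006 m and z of lid in the frame of beaker between 0.086 and 0.092 m and distance of each of funnel, soap from where it was at the start of the episode below 0.025 m); the robot touches nothing.
It fails at once if a container is tipped over (tilted more than 35 degrees) (angle between any of beaker, jug, jar's own z axis and vertical above 0.61 rad).
It fails at once if a container or the lid is dropped (falls free by more than about 20 mm) ((linear speed of beaker above 0.65 m/s and contact force between beaker and anything else below 0.02 N) or (linear speed of jug above 0.65 m/s and contact force between jug and anything else below 0.02 N) or (linear speed of jar above 0.65 m/s and contact force between jar and anything else below 0.02 N) or (linear speed of lid above 0.65 m/s and contact force between lid and anything else below 0.02 N)).
It also fails if it takes over 120 s, if anything falls off the work surface, if the arm or the gripper's body presses on something with over 40 N, if the wrist force passes 120 N, or if a joint passes its speed limit or range.

## Working session

There is one attempt and no reset: what is moved stays moved. The work goes in short steps, Python scripts to look and compute and a tool call to move; the robot and the scene stay as the last step left them, time stands still between calls to the robot, and variables do not carry over. Pictures are saved under pics/ and viewed, at most 14 in all, crops included, and the job is handed in when it is done.

Besides the shell and the picture viewer there is one more tool, called after ">>>" by a JSON object that holds its "api" and its "payload", one argument or row to a line. move_arm: Moves the arm, as the interface text tells. Its arguments: {"type":"object","properties":{"deltas":{"type":"array","items":{"type":"array","items":{"type":"array","items":{"type":"number"}}}},"squeeze":{"type":"number"}},"required":["deltas"]}

```bash
mkdir -p pics; ls
cat > h.py <<'E'
import numpy as np, cv2
from plant import arm
def snap(n,f=None):
    s=arm.snapshot(n)
    if f: cv2.imwrite('pics/'+f,s['image'])
    return s
def cloud(s):
    K=s['intrinsics'];z=s['z_map'];v,u=np.mgrid[:z.shape[0],:z.shape[1]]
    p=np.stack([(u-K[0,2])/K[0,0]*z,-(v-K[1,2])/K[1,1]*z,-z],-1)
    T=s['cam_to_world'];w=p@T[:3,:3].T+T[:3,3]
    w[z==0]=np.nan
    return w
def ray(s,u,v,h):
    K=s['intrinsics'];T=s['cam_to_world']
    d=T[:3,:3]@np.array([(u-K[0,2])/K[0,0],-(v-K[1,2])/K[1,1],-1]);o=T[:3,3]
    return o+d*(h-o[2])/d[2]
E
python3 - <<'E'
from h import *
a=snap('scene','scene.png');b=snap('side','side.png')
np.savez('s0.npz',**a);np.savez('s1.npz',**b)
for s in (a,b): print(s['cam_to_world'].round(3),s['intrinsics'].round(1))
print(arm.get_obs(), arm.grip_point_offset)
E
```

```text
pics
[[-0.302 -0.579  0.757  1.679]
 [ 0.953 -0.201  0.227  0.416]
 [ 0.021  0.79   0.612  1.015]
 [ 0.     0.     0.     1.   ]] [[477.1   0.  319.2]
 [  0.  477.1 203.8]
 [  0.    0.    1. ]]
[[-0.999  0.045 -0.022  0.511]
 [-0.048 -0.754  0.655  0.967]
 [ 0.013  0.655  0.755  1.12 ]
 [ 0.     0.     0.     1.   ]] [[500.    0.  316.4]
 [  0.  500.  195.4]
 [  0.    0.    1. ]]
{'clock': 0.1, 'q': array([-7.13057686e+01,  2.83114863e+01,  7.71221796e+01, -5.73528986e-05,
        7.46287179e+01, -5.47353054e+00]), 'qvel': array([-0.05994781, -0.13734124, -0.13459379, -0.00278079,  0.04019599,
        0.0673051 ]), 'effort': array([ 3.67636516e-03, -8.80237699e+01, -3.82540190e+01,  7.11159711e-02,
        4.82946855e-02, -2.19852348e-05]), 'position': array([ 0.25575947, -0.56991123,  0.21340442]), 'tool_rot': array([-1.79937895e+02, -5.89549675e-03,  2.41677740e+01]), 'ft_force': array([-0.006852  , -0.99233189, -0.21929888]), 'ft_torque': array([-0.01120215, -0.00725425, -0.04869246]), 'grasp_force': 0.0, 'finger_gap': 0.0913109720122512} -0.0188
```

View pics/scene.png

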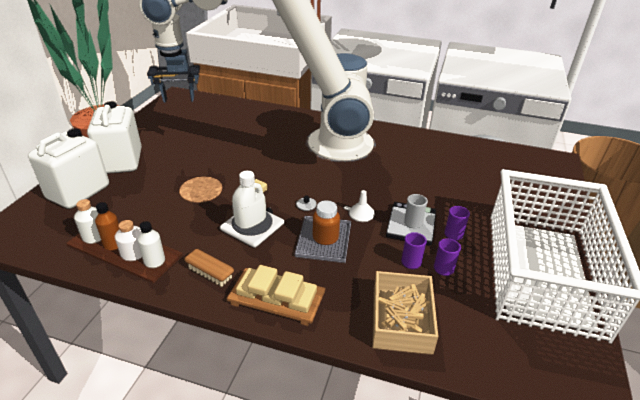

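View pics/side.png

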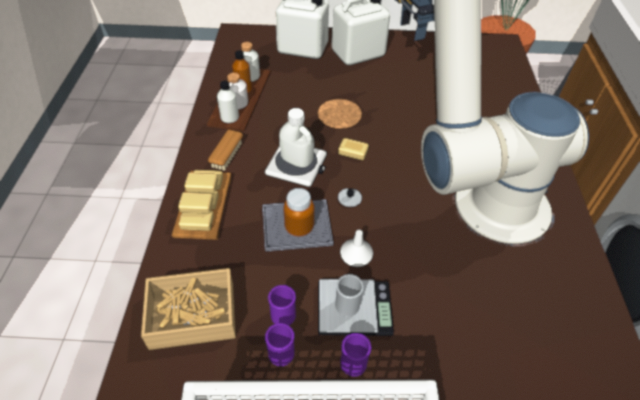

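Both views agree:
- mat at scene (200,189)
- warmer and jug at (250,220)
- tray and jar at (325,235)
- scale and beaker at (415,215)
- lid at (307,204)
- funnel at (362,207)
- soap at (258,187), behind the jug

The possible beakers are the grey steel cup at (415,208) and three purple cups at (457,222), (414,250) and (447,257). Only the grey one fits, since it is steel and stands on the scale. I'll check it in an enlarged crop.

Run:
```python
from h import *
a=dict(np.load('s0.npz'));b=dict(np.load('s1.npz'))
c=np.hstack([cv2.resize(a['image'][170:290,180:480],None,fx=2.6,fy=2.6,interpolation=2)])
d=cv2.resize(b['image'][95:345,250:400],None,fx=2,fy=2)
cv2.imwrite('pics/c.png',c)
A=cloud(a);B=cloud(b)
for n,s,C,u,v in [('mat','a',A,200,189),('jugcap','a',A,247,177),('jarlid','a',A,326,209),('lid','a',A,307,206),('fun','a',A,362,213),('beaker','a',A,415,222),
 ('mat','b',B,340,113),('jugcap','b',B,296,117),('jarlid','b',B,299,198),('lid','b',B,349,199),('fun','b',B,357,250),('soap','b',B,353,149),('beaker','b',B,349,310),('scale','b',B,330,320),('tray','b',B,275,240),('worktop','b',B,230,270),('warm','b',B,275,168)]:
    print(n,s,C[v,u].round(3))
P=np.vstack([A.reshape(-1,3),B.reshape(-1,3)]);P=P[~np.isnan(P).any(1)]
# top-down height map
m=(P[:,0]>.2)&(P[:,0]<.95)&(abs(P[:,1])<.6)&(P[:,2]<.3);P=P[m]
np.save('P.npy',P)
H=np.zeros((375,600))
np.maximum.at(H,(((P[:,0]-.2)/.002).astype(int),((P[:,1]+.6)/.002).astype(int)),P[:,2])
im=cv2.applyColorMap((np.clip(H/.19,0,1)*255).astype(np.uint8),cv2.COLORMAP_TURBO)
cv2.imwrite('pics/h.png',im)
```

```text
mat a [ 0.49  -0.384  0.008]
jugcap a [ 0.627 -0.124  0.208]
jarlid a [0.604 0.116 0.132]
lid a [0.465 0.01  0.013]
fun a [0.46  0.199 0.028]
beaker a [0.478 0.374 0.052]
mat b [ 0.481 -0.379  0.007]
jugcap b [ 0.609 -0.115  0.204]
jarlid b [0.585 0.121 0.131]
lid b [0.448 0.013 0.011]
fun b [0.428 0.213 0.04 ]
soap b [ 0.438 -0.177  0.031]
beaker b [0.449 0.399 0.06 ]
scale b [0.492 0.409 0.027]
tray b [0.649 0.167 0.003]
worktop b [ 0.757  0.267 -0.001]
warm b [ 0.674 -0.083  0.028]
```

View pics/c.png

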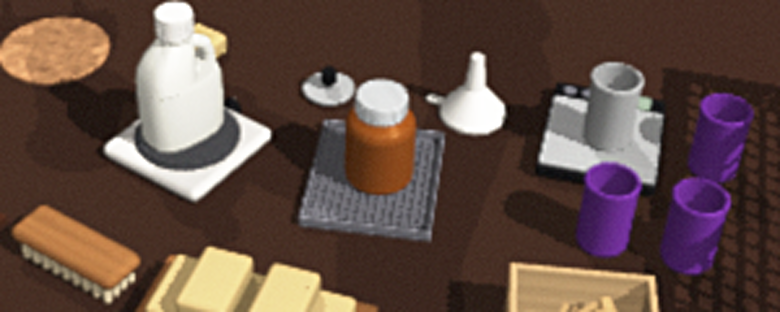

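View pics/h.png

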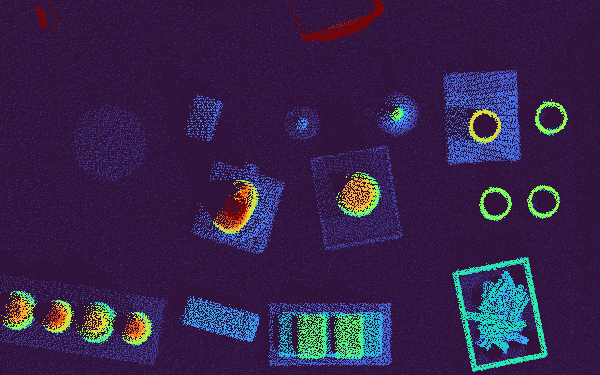

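The crop confirms the grey steel cup at scene (415,208), crop (612,105), as the beaker. It's also taller in the height map than the purple cups. The height map separates all the stations cleanly, so I'll fit shapes to it.

```bash
cat >> h.py <<'E'
from scipy.optimize import least_squares
def fit(p,r=None):
    c0=np.median(p[:,:2],0)
    f=(lambda q:np.hypot(*(p[:,:2]-q[:2]).T)-(r or q[2]))
    s=least_squares(f,[*c0,r or .03],loss='soft_l1',f_scale=.002)
    return s.x.round(4),len(p)
def sel(P,x,y,r,z0,z1):
    return P[(np.hypot(P[:,0]-x,P[:,1]-y)<r)&(P[:,2]>z0)&(P[:,2]<z1)]
E
python3 - <<'E'
from h import *
P=np.load('P.npy')
a=dict(np.load('s0.npz'));b=dict(np.load('s1.npz'))
q=sel(P,.452,.37,.05,.105,.13);print('beaker rim',fit(q),q[:,2].max())
for nm,s,r in (('A',a,0),('B',b,0)):
    C=cloud(s).reshape(-1,3);C=C[~np.isnan(C).any(1)]
    q=sel(C,.452,.37,.05,.08,.13);print(nm,'beaker',fit(q))
    q=sel(C,.61,-.125,.05,.178,.202);print(nm,'cap side',fit(q,.0222))
    q=sel(C,.61,-.125,.05,.203,.215);print(nm,'cap top',cv2.minEnclosingCircle(q[:,:2].astype(np.float32)),np.median(q[:,2]))
    q=sel(C,.585,.117,.06,.03,.085);print(nm,'jar body',fit(q,.042))
    q=sel(C,.585,.117,.06,.11,.127);print(nm,'jar lid side',fit(q,.0305))
    q=sel(C,.585,.117,.06,.127,.14);print(nm,'jar lid top',cv2.minEnclosingCircle(q[:,:2].astype(np.float32)))
    q=sel(C,.447,.005,.05,.005,.014);print(nm,'lid flange',cv2.minEnclosingCircle(q[:,:2].astype(np.float32)),len(q))
    q=sel(C,.447,.005,.03,.02,.05);print(nm,'knob',q.mean(0) if len(q) else 0,fit(q,.011) if len(q)>3 else 0)
    q=sel(C,.484,-.38,.1,.004,.009);print(nm,'mat',cv2.minEnclosingCircle(q[:,:2].astype(np.float32)),np.median(q[:,:2],0))
q=sel(P,.61,-.12,.13,.02,.034);print('warmer',cv2.minAreaRect(q[:,:2].astype(np.float32)),q.shape)
q=sel(P,.6,.112,.135,.0075,.02);print('tray',cv2.minAreaRect(q[:,:2].astype(np.float32)))
q=sel(P,.435,.365,.14,.018,.034);q=q[q[:,0]<.56];print('scale',cv2.minAreaRect(q[:,:2].astype(np.float32)))
# scale platform colour in side view
for s in(a,b):
    C=cloud(s);im=s['image'].astype(int)
    g=(im.min(2)>95)&(im.max(2)-im.min(2)<25)&(np.hypot(C[...,0]-.44,C[...,1]-.37)<.14)&(C[...,2]>.02)&(C[...,2]<.034)
    v,u=np.nonzero(g);p=np.array([ray(s,x,y,.026)[:2] for x,y in zip(u,v)],np.float32)
    print('platform',cv2.minAreaRect(p),len(p))
    im2=s['image'];C=cloud(s)
    # dark round plate
    g=(im2.max(2)<95)&(np.hypot(C[...,0]-.61,C[...,1]+.12)<.09)&(C[...,2]>.025)&(C[...,2]<.036)
    v,u=np.nonzero(g);p=np.array([ray(s,x,y,.03)[:2] for x,y in zip(u,v)],np.float32)
    h=cv2.convexHull(p)[:,0];print('plate',fit(h,.062),cv2.minEnclosingCircle(p))
E
```

```text
beaker rim (array([0.4521, 0.3702, 0.0286]), 459) 0.12683759766229008
A beaker (array([0.4527, 0.368 , 0.0287]), 381)
A cap side (array([ 0.6114, -0.1332,  0.0222]), 96)
A cap top ((0.6164615154266357, -0.1296946406364441), 0.02424938790500164) 0.2075432162738397
A jar body (array([0.5873, 0.1131, 0.042 ]), 358)
A jar lid side (array([0.5872, 0.1133, 0.0305]), 95)
A jar lid top ((0.5886328220367432, 0.1135440319776535), 0.03150093927979469)
A lid flange ((0.4489823579788208, 0.002536835614591837), 0.046980153769254684) 159
A knob [0.45219431 0.00337107 0.03433638] (array([0.4465, 0.0016, 0.011 ]), 40)
A mat ((0.48424166440963745, -0.37990283966064453), 0.09973084926605225) [ 0.48784357 -0.37842281]
B beaker (array([0.4516, 0.371 , 0.0283]), 529)
B cap side (array([ 0.612 , -0.1323,  0.0222]), 106)
B cap top ((0.6109330654144287, -0.12852290272712708), 0.022204654291272163) 0.2058543018781379
B jar body (array([0.5874, 0.1144, 0.042 ]), 375)
B jar lid side (array([0.5874, 0.1144, 0.0305]), 127)
B jar lid top ((0.5878073573112488, 0.11626287549734116), 0.030582012608647346)
B lid flang
[... 365 characters left out ...]
(1704, 3)
tray ((0.5912966132164001, 0.13271526992321014), (0.19479277729988098, 0.2008306384086609), 9.712002754211426)
scale ((0.4336462616920471, 0.36579927802085876), (0.22542761266231537, 0.22266916930675507), 40.539615631103516)
platform ((0.4384651184082031, 0.3619917631149292), (0.16967661678791046, 0.13950926065444946), 2.4564080238342285) 819
plate (array([ 0.619 , -0.1249,  0.062 ]), 23) ((0.6055049300193787, -0.11984135955572128), 0.07762445509433746)
platform ((0.43484073877334595, 0.36616602540016174), (0.1713600903749466, 0.14070576429367065), 3.228121757507324) 2243
plate (array([ 0.6098, -0.1218,  0.062 ]), 16) ((0.600595235824585, -0.11075471341609955), 0.07412819564342499)
```

>>> {"api": "move_arm", "payload": {
  "deltas": [
    [[0,0,0.14,0,0,-4,1],[0,0,0.14,0,0,-4,1],[0,0,0.142,0,0,-2,1],[0,0,0,2.5,-3,0,1],[0,0,0,3,-3.7,0,1],[0,0,0,3,-3.7,0,1],[0,0,0,3,-3.7,0,1],[0,0,0,3,-3.7,0,1],[0,0,0,3,-3.7,0,1],[0,0,0,3,-3.7,0,1]]
  ],
  "squeeze": 35
}}

```text
clock: 1.1
position: [0.4617, -0.3165, 0.3137]
tool_rot: [-180.0, 0.0, -0.0]
ft_force: [0.4, 0.2, -0.3]
finger_gap: 0.0913
grasp_force: 0.0
```

>>> {"api": "move_arm", "payload": {
  "deltas": [
    [[0,0,0,3,-3.7,0,1],[0,0,0,3,-3.7,0,1],[0,0,0,3,-3.7,0,1],[0,0,0,3,-3.7,0,1],[0,0,0,3,-3.7,0,1],[0,0,0,0,0,0,1],[0,0,0,0,0,0,1],[0,0,0,0,0,0,1]]
  ]
}}

```text
clock: 1.9
position: [0.6104, -0.1339, 0.3137]
tool_rot: [180.0, 0.0, -0.0]
ft_force: [0.1, -1.0, -0.1]
finger_gap: 0.0914
grasp_force: 0.0
```

```bash
cat >> h.py <<'E'
def near(s,x,y,r,z0,z1):
    C=cloud(s).reshape(-1,3);C=C[~np.isnan(C).any(1)];return sel(C,x,y,r,z0,z1)
E
python3 - <<'E'
from h import *
s=snap('wrist','w1.png');print(arm.get_obs()['position'],s['cam_to_world'].round(3),s['intrinsics'][0])
C=cloud(s);
q=near(s,.612,-.13,.05,.195,.215);print(len(q))
if len(q): print(cv2.minEnclosingCircle(q[:,:2].astype(np.float32)),np.median(q,0))
q=near(s,.61,-.12,.13,.025,.034);print('warmer',cv2.minAreaRect(q[:,:2].astype(np.float32)),len(q))
E
```

```text
[ 0.61035571 -0.13423925  0.31385419] [[-0.     0.97   0.243  0.678]
 [-1.    -0.    -0.    -0.134]
 [-0.    -0.243  0.97   0.484]
 [ 0.     0.     0.     1.   ]] [305.92986375   0.         320.18629931]
1571
((0.6135185956954956, -0.13157188892364502), 0.021900048479437828) [ 0.61527666 -0.13154154  0.2055593 ]
warmer ((0.6053192019462585, -0.12363307178020477), (0.13393710553646088, 0.1536899358034134), 74.93347930908203) 2156
```

View pics/w1.png

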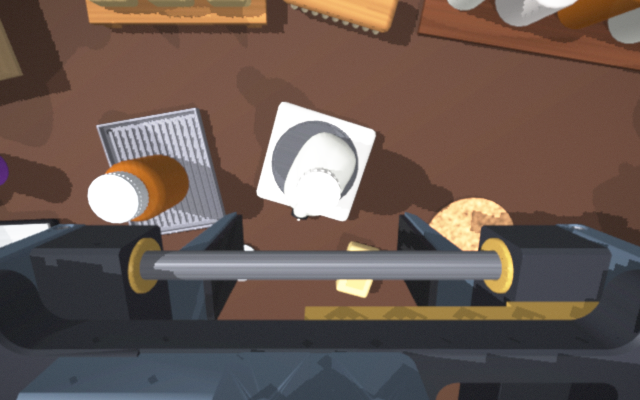

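Wrist view: the jug cap is at (317,190), centred between the fingers. I'll descend and grip it.

>>> {"api": "move_arm", "payload": {
  "deltas": [
    [[0,0,0,0.2,-0.2,3,1],[0,0,0,0,0,4,1],[0,0,0,0,0,3,1],[0,0,0,0,0,2,1],[0,0,0,0,0,1.7,1],[0,0,0,0,0,0,-1],[0,0,0,0,0,0,-1],[0,0,0,0,0,0,-1],[0,0,0,0,0,0,-1],[0,0,0,0,0,0,-1]]
  ],
  "squeeze": 35
}}

```text
clock: 2.95
position: [0.6132, -0.1315, 0.1777]
tool_rot: [180.0, -0.1, -0.0]
ft_force: [0.2, 0.1, -0.2]
finger_gap: 0.0541
grasp_force: 0.0
```

>>> {"api": "move_arm", "payload": {
  "deltas": [
    [[0,0,0,0,0,0,-1],[0,0,0,0,0,0,-1],[0,0,0,0,0,0,-1],[0,0,0,0,0,0,-1],[0,0,0,0,0,0,-1],[0,0,0,0,0,0,-1],[0,0,0,0,0,-0.5,-1],[0,0,0,0,0,-1,-1],[0,0,0,0,0,-2,-1],[0,0,0,0,0,-2,-1]]
  ]
}}

```text
clock: 3.95
position: [0.6126, -0.1311, 0.2326]
tool_rot: [-180.0, 0.1, -0.0]
ft_force: [-1.1, -0.3, -5.3]
finger_gap: 0.0416
grasp_force: 35.0
```

>>> {"api": "move_arm", "payload": {
  "deltas": [
    [[0,0,0,-0.8,1.5,0,-1],[0,0,0,-1.4,2.7,0,-1],[0,0,0,-1.8,3.5,0,-1],[0,0,0,-1.8,3.5,0,-1],[0,0,0,-1.8,3.5,0,-1],[0,0,0,-1.8,3.5,0,-1],[0,0,0,-1.6,3.1,0,-1],[0,0,0,-1.2,2.4,0,-1],[0,0,0,-0.6,1.2,0,-1],[0,0,0,0,0,0,-1]]
  ]
}}

```text
clock: 4.95
position: [0.4836, -0.3817, 0.2315]
tool_rot: [-180.0, 0.0, -0.1]
ft_force: [1.4, 0.8, -5.0]
finger_gap: 0.0416
grasp_force: 35.0
```

>>> {"api": "move_arm", "payload": {
  "deltas": [
    [[0,0,0,0,0,1,-1],[0,0,0,0,0,2,-1],[0,0,0,0,0,2,-1],[0,0,0,0,0,1.4,-1],[0,0,0,0,0,0.8,-1],[0,0,0,0,0,0.4,-1],[0,0,0,0,0,0.2,-1],[0,0,0,0,0,0,-1],[0,0,0,0,0,0,-1]]
  ]
}}

```text
clock: 5.85
position: [0.4852, -0.3804, 0.1545]
tool_rot: [180.0, -0.0, -0.0]
ft_force: [-0.1, -0.4, -6.4]
finger_gap: 0.0415
grasp_force: 35.0
```

>>> {"api": "move_arm", "payload": {
  "deltas": [
    [[0,0,0,0,0,0.1,-1],[0,0,0,0,0,0,-1],[0,0,0,0,0,0,0.2],[0,0,0,0,0,0,0.6],[0,0,0,0,0,0,1],[0,0,0,0,0,0,1],[0,0,0,0,0,-1,1],[0,0,0,0,0,-3,1],[0,0,0,0,0,-4,1],[0,0,0,0,0,-4,1]]
  ]
}}

```text
clock: 6.85
position: [0.4847, -0.38, 0.2749]
tool_rot: [-180.0, 0.0, -0.0]
ft_force: [0.8, -1.0, -1.4]
finger_gap: 0.0914
grasp_force: 0.0
```

Run:
```python
from h import *
print(arm.get_obs()['finger_gap'])
a=snap('scene','scene2.png');b=snap('side','side2.png')
for s in (a,b):
    C=cloud(s);im=s['image']
    # case top (white) + plate, at z .03
    q=near(s,.61,-.122,.12,.024,.035).astype(np.float32)
    print('case',cv2.minAreaRect(q[:,:2]),len(q))
    g=((im.max(2)<90)&(np.hypot(C[...,0]-.61,C[...,1]+.122)<.08)&(C[...,2]>.025)&(C[...,2]<.036)).astype(np.uint8)
    n,l,st,ce=cv2.connectedComponentsWithStats(g);k=1+st[1:,4].argmax()
    cs,_=cv2.findContours((l==k).astype(np.uint8),0,1);c=max(cs,key=len)[:,0]
    p=np.array([ray(s,x,y,.03)[:2] for x,y in c],np.float32);print('plate',cv2.minEnclosingCircle(p),fit(p),p.mean(0))
    q=near(s,.485,-.38,.05,.175,.19);print('jug cap top',cv2.minEnclosingCircle(q[:,:2].astype(np.float32)),np.median(q[:,2]))
```

```text
0.09144041768049145Traceback (most recent call last):
  File "<stdin>", line 8, in <module>
cv2.error: OpenCV(4.12.0) /io/opencv/modules/imgproc/src/convhull.cpp:143: error: (-215:Assertion failed) total >= 0 && (depth == CV_32F || depth == CV_32S) in function 'convexHull'
```

>>> {"api": "move_arm", "payload": {
  "deltas": [
    [[0,0,0,0,-3,0,1],[0,0,0,0,-4.5,0,1],[0,0,0,0,-4.5,0,1],[0,0,0,0,-4.5,0,1],[0,0,0,0,-4.5,0,1],[0,0,0,0,-4.5,0,1],[0,0,0,0,-4.5,0,1],[0,0,0,0,-4.5,0,1],[0,0,0,0,-4.5,0,1],[0,0,0,0,-4.5,0,1]]
  ]
}}

```text
clock: 7.95
position: [0.4847, 0.0565, 0.2735]
tool_rot: [180.0, -0.0, -0.0]
ft_force: [1.6, -0.1, -0.6]
finger_gap: 0.0912
grasp_force: 0.0
```

>>> {"api": "move_arm", "payload": {
  "deltas": [
    [[0,0,0,-0.4,-4.5,0,1],[0,0,0,-0.4,-4.5,0,1],[0,0,0,-0.5,-4.5,0,1],[0,0,0,-0.5,-4.5,0,1],[0,0,0,-0.5,-4.5,0,1],[0,0,0,-0.5,-4.5,0,1],[0,0,0,-0.5,-3,0,1],[0,0,0,0,-1.5,0,1],[0,0,0,0,0,0,1]]
  ]
}}

```text
clock: 8.85
position: [0.4519, 0.371, 0.2729]
tool_rot: [-180.0, -0.0, 0.1]
ft_force: [-0.2, -0.7, -0.4]
finger_gap: 0.0912
grasp_force: 0.0
```

```bash
cat > st.py <<'E'
from h import *
a=snap('scene','scene3.png');b=snap('side','side3.png');w=snap('wrist','w3.png')
rect=lambda q:cv2.minAreaRect(np.ascontiguousarray(q[:,:2],np.float32))
circ=lambda q:cv2.minEnclosingCircle(np.ascontiguousarray(q[:,:2],np.float32))
E
python3 - <<'E'
from st import *
for s in (a,b):
    C=cloud(s);im=s['image']
    q=near(s,.61,-.122,.12,.024,.035);print('case',rect(q),len(q))
    g=((im.max(2)<90)&(np.hypot(C[...,0]-.61,C[...,1]+.122)<.08)&(C[...,2]>.025)&(C[...,2]<.036)).astype(np.uint8)
    n,l,st,ce=cv2.connectedComponentsWithStats(g);k=1+st[1:,4].argmax()
    cs,_=cv2.findContours((l==k).astype(np.uint8),0,1);c=max(cs,key=len)[:,0]
    p=np.array([ray(s,x,y,.03)[:2] for x,y in c],np.float32);print('plate',circ(p),fit(p),p.mean(0))
    q=near(s,.485,-.38,.05,.175,.19);print('jug cap top',len(q) and circ(q))
q=near(w,.452,.37,.05,.115,.13);print('rim',len(q),fit(q,.0285) if len(q)>5 else 0, np.median(q[:,2]), arm.get_obs()['position'])
E
```

```text
case ((0.6086642146110535, -0.12185339629650116), (0.14742283523082733, 0.16775569319725037), 73.59896087646484) 1098
plate ((0.6209060549736023, -0.12528783082962036), 0.06247805804014206) (array([ 0.6196, -0.1264,  0.0592]), 116) [ 0.645614   -0.11073525]
jug cap top ((0.4871278703212738, -0.38120073080062866), 0.024907538667321205)
case ((0.6057894229888916, -0.11746993660926819), (0.14639292657375336, 0.15855081379413605), 71.83597564697266) 1129
plate ((0.5362329483032227, -0.09509795904159546), 0.007990007288753986) (array([-32.9005,  17.5255,  37.7958]), 8) [ 0.5362642  -0.09561674]
jug cap top 0
rim 700 (array([0.4536, 0.3689, 0.0285]), 700) 0.12034451195675405 [0.45235133 0.36853635 0.27298441]
```

View pics/w3.png

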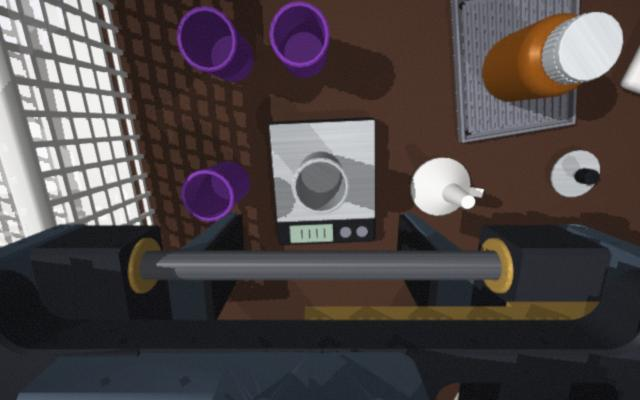

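Wrist view: the steel beaker's rim is at (320,185), centred between the fingers, and the purple cups stand clear of it. I'll pick it up.

>>> {"api": "move_arm", "payload": {
  "deltas": [
    [[0,0,0,0.1,0,3,1],[0,0,0,0,0,4,1],[0,0,0,0,0,4,1],[0,0,0,0,0,4,1],[0,0,0,0,0,3,1],[0,0,0,0,0,1.5,1],[0,0,0,0,0,0,1],[0,0,0,0,0,0,-1],[0,0,0,0,0,0,-1],[0,0,0,0,0,0,-1]]
  ],
  "squeeze": 20
}}

```text
clock: 10.0
position: [0.4538, 0.3699, 0.0792]
tool_rot: [-179.9, -0.1, -0.0]
ft_force: [0.8, 0.3, 0.0]
finger_gap: 0.0701
grasp_force: 0.0
```

>>> {"api": "move_arm", "payload": {
  "deltas": [
    [[0,0,0,0,0,0,-1],[0,0,0,0,0,0,-1],[0,0,0,0,0,0,-1],[0,0,0,0,0,0,-1],[0,0,0,0,0,0,-1],[0,0,0,0,0,-0.5,-1],[0,0,0,0,0,-1.5,-1],[0,0,0,0,0,-3,-1],[0,0,0,0,0,-4,-1],[0,0,0,0,0,-3,-1]]
  ]
}}

```text
clock: 11.0
position: [0.4531, 0.3699, 0.2003]
tool_rot: [-180.0, -0.0, -0.0]
ft_force: [0.3, 0.1, -1.0]
finger_gap: 0.0585
grasp_force: 20.0
```

>>> {"api": "move_arm", "payload": {
  "deltas": [
    [[0,0,0,0.4,1.2,-1.5,-1],[0,0,0,0.8,2.4,-1.5,-1],[0,0,0,1.3,3.9,0,-1],[0,0,0,1.3,3.9,0,-1],[0,0,0,1.3,3.9,0,-1],[0,0,0,1.3,3.9,0,-1],[0,0,0,1.3,3.9,0,-1],[0,0,0,1.3,3.9,0,-1],[0,0,0,1.3,3.9,0,-1],[0,0,0,1.3,3.9,0,-1]]
  ]
}}

```text
clock: 12.0
position: [0.5686, 0.0194, 0.2274]
tool_rot: [180.0, 0.1, -0.0]
ft_force: [0.6, 0.4, -2.2]
finger_gap: 0.0586
grasp_force: 20.0
```

>>> {"api": "move_arm", "payload": {
  "deltas": [
    [[0,0,0,1.3,3.9,0,-1],[0,0,0,1.3,3.9,0,-1],[0,0,0,1.3,3.9,0,-1],[0,0,0,0.8,2.4,0,-1],[0,0,0,0.3,0.7,0,-1],[0,0,0,0,0,0,-1],[0,0,0,0,0,0,-1]]
  ]
}}

```text
clock: 12.7
position: [0.6183, -0.1256, 0.2275]
tool_rot: [-180.0, 0.1, 0.0]
ft_force: [0.1, 0.6, -2.0]
finger_gap: 0.0587
grasp_force: 20.0
```

Run:
```python
from st import *
print(arm.get_obs()['position'])
for s,z in((w,0),(a,0)):
    C=cloud(s);im=s['image']
    q=near(s,.61,-.122,.13,.024,.036);print('case',rect(q),len(q))
    for t in (80,110):
      g=((im.max(2)<t)&(np.hypot(C[...,0]-.62,C[...,1]+.125)<.069)&(C[...,2]>.025)&(C[...,2]<.036)).astype(np.uint8)
      v,u=np.nonzero(g);p=np.array([ray(s,x,y,.03)[:2] for x,y in zip(u,v)],np.float32)
      h=cv2.convexHull(p)[:,0];print('plate',circ(p),fit(h),len(p))
q=near(w,.6195,-.126,.06,.15,.3);print(len(q),q[:,2].min() if len(q) else 0)
```

```text
[ 0.61863596 -0.12514867  0.22797045]
case ((0.6193864941596985, -0.1258743703365326), (0.1354827582836151, 0.13130168616771698), 72.6926498413086) 5586Traceback (most recent call last):
  File "<stdin>", line 9, in <module>
cv2.error: OpenCV(4.12.0) /io/opencv/modules/imgproc/src/convhull.cpp:143: error: (-215:Assertion failed) total >= 0 && (depth == CV_32F || depth == CV_32S) in function 'convexHull'
```

View pics/w3.png

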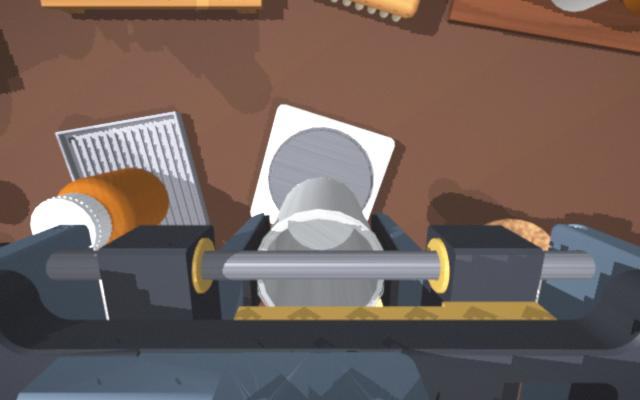

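The view shows the plate (grey disc, centre about (320,172)) lined up with the beaker. I'll fit its visible arc before lowering.

Run:
```python
from h import *
w=snap('wrist');im=w['image'];g=im.max(2)
print(im[150,320],im[110,290],im[135,320])
m=((g<215)&(g>60)).astype(np.uint8);m[:100]=0
sub=m[112:200,250:400]
# radial edge: for rays from (320,172) upward, first white pixel
pts=[]
for t in np.radians(np.arange(185,356,3)):
    for r in np.arange(20,75,.5):
        u,v=320+r*np.cos(t),172+r*np.sin(t)
        if g[int(round(v)),int(round(u))]>222: pts.append(ray(w,u,v,.03)); break
p=np.array(pts);print(len(p),fit(p,.062),fit(p))
p=p[abs(np.hypot(*(p[:,:2]-fit(p,.062)[0][:2]).T)-.062)<.003];print(len(p),fit(p,.062),fit(p))
print(arm.get_obs()['position'])
```

```text
[169 159 157] [255 255 255] [175 164 163]
57 (array([ 0.6197, -0.1249,  0.062 ]), 57) (array([ 0.6164, -0.125 ,  0.0647]), 57)
57 (array([ 0.6197, -0.1249,  0.062 ]), 57) (array([ 0.6164, -0.125 ,  0.0647]), 57)
[ 0.61872365 -0.12527346  0.22805374]
```

>>> {"api": "move_arm", "payload": {
  "deltas": [
    [[0,0,0,0.1,0,1.5,-1],[0,0,0,0,0,3,-1],[0,0,0,0,0,3.5,-1],[0,0,0,0,0,3,-1],[0,0,0,0,0,1.8,-1],[0,0,0,0,0,1,-1],[0,0,0,0,0,0.4,-1],[0,0,0,0,0,0.2,-1],[0,0,0,0,0,0.1,-1],[0,0,0,0,0,0,-1]]
  ]
}}

```text
clock: 13.9
position: [0.6204, -0.1264, 0.0837]
tool_rot: [180.0, -0.1, -0.0]
ft_force: [0.4, -0.1, -1.4]
finger_gap: 0.0587
grasp_force: 20.0
```

>>> {"api": "move_arm", "payload": {
  "deltas": [
    [[0,0,0,0,0,0.1,-1],[0,0,0,0,0,0,-1],[0,0,0,0,0,0,0.2],[0,0,0,0,0,0,0.6],[0,0,0,0,0,0,1],[0,0,0,0,0,0,1],[0,0,0,0,0,-1,1],[0,0,0,0,0,-3,1],[0,0,0,0,0,-4.5,1],[0,0,0,0,0,-4.5,1]]
  ]
}}

```text
clock: 14.9
position: [0.6195, -0.1262, 0.2139]
tool_rot: [-180.0, 0.0, -0.0]
ft_force: [1.7, -0.6, 0.1]
finger_gap: 0.0911
grasp_force: 0.0
```

>>> {"api": "move_arm", "payload": {
  "deltas": [
    [[0,0,0,-0.4,-3,-1,1],[0,0,0,-0.6,-4.5,0,1],[0,0,0,-0.6,-4.5,0,1],[0,0,0,-0.6,-4.5,0,1],[0,0,0,-0.6,-4.5,0,1],[0,0,0,-0.4,-3,0,1],[0,0,0,0,0,0,1],[0,0,0,0,0,0,1]]
  ]
}}

```text
clock: 15.7
position: [0.588, 0.1142, 0.2225]
tool_rot: [180.0, -0.0, 0.1]
ft_force: [-0.1, -1.8, -0.6]
finger_gap: 0.0912
grasp_force: 0.0
```

Run:
```python
from st import *
q=near(w,.587,.115,.06,.126,.14);print('jar top w',circ(q),len(q),np.median(q[:,2]))
for s in (a,b,w):
    q=near(s,.62,-.126,.05,.115,.135);print('beaker rim',len(q), len(q)>9 and fit(q,.029), np.median(q[:,2]))
    q=near(s,.485,-.38,.05,.175,.19);print('jug',len(q) and (circ(q),np.median(q[:,2])))
print(arm.get_obs()['position'])
```

```text
jar top w ((0.5891655087471008, 0.1144832968711853), 0.030030038207769394) 3390 0.12961287774688163
beaker rim 146 (array([ 0.6207, -0.1271,  0.029 ]), 146) 0.1236219665966391
jug (((0.4869738221168518, -0.37780049443244934), 0.024672213941812515), np.float64(0.1838234880851981))
beaker rim 4 False 0.1274352013034733
jug (((0.48301804065704346, -0.37581443786621094), 0.02477835677564144), np.float64(0.1809201022050012))
beaker rim 1927 (array([ 0.6202, -0.125 ,  0.029 ]), 1927) 0.12322775230629235
jug 0
[0.58824983 0.1127201  0.22214559]
```

>>> {"api": "move_arm", "payload": {
  "deltas": [
    [[0,0,0,0,-0.1,2,1],[0,0,0,0,0,3.5,1],[0,0,0,0,0,3.5,1],[0,0,0,0,0,2,1],[0,0,0,0,0,0.8,1],[0,0,0,0,0,0,1],[0,0,0,0,0,0,-1],[0,0,0,0,0,0,-1],[0,0,0,0,0,0,-1],[0,0,0,0,0,0,-1]]
  ],
  "squeeze": 40
}}

```text
clock: 16.85
position: [0.5883, 0.1148, 0.1046]
tool_rot: [-180.0, -0.1, -0.0]
ft_force: [-0.6, -0.2, -0.5]
finger_gap: 0.0619
grasp_force: 0.0
```

>>> {"api": "move_arm", "payload": {
  "deltas": [
    [[0,0,0,0,0,0,-1],[0,0,0,0,0,0,-1],[0,0,0,0,0,0,-1],[0,0,0,0,0,0,-1],[0,0,0,0,0,0,-1],[0,0,0,0,0,-0.5,-1],[0,0,0,0,0,-1.5,-1],[0,0,0,0,0,-3,-1],[0,0,0,0,0,-4,-1],[0,0,0,0,0,-3,-1]]
  ]
}}

```text
clock: 17.85
position: [0.5879, 0.1148, 0.2259]
tool_rot: [-180.0, -0.0, -0.0]
ft_force: [1.0, 0.8, -5.0]
finger_gap: 0.0592
grasp_force: 40.0
```

Run:
```python
from st import *
# scale platform (now empty) by grey mask; tray by height
for s in(a,b):
    C=cloud(s);im=s['image'].astype(int)
    for t in (95,120):
      g=(im.min(2)>t)&(im.max(2)-im.min(2)<25)&(np.hypot(C[...,0]-.445,C[...,1]-.365)<.12)&(C[...,2]>.018)&(C[...,2]<.036)
      n,l,st,ce=cv2.connectedComponentsWithStats(g.astype(np.uint8));k=1+st[1:,4].argmax()
      v,u=np.nonzero(l==k);p=np.array([ray(s,x,y,.026)[:2] for x,y in zip(u,v)]);print('platform',rect(p),len(p))
    q=near(s,.445,.365,.14,.019,.034);q=q[(q[:,0]<.54)&(abs(q[:,1]-.365)<.085)];print('case',rect(q),len(q))
    q=near(s,.59,.115,.13,.006,.02);q=q[(abs(q[:,1]-.115)<.105)];print('tray',rect(q),len(q))
```

```text
platform ((0.43839287757873535, 0.3612065613269806), (0.17018763720989227, 0.14170487225055695), 2.6070973873138428) 1169
platform ((0.43815213441848755, 0.3611654043197632), (0.16770517826080322, 0.14082688093185425), 2.858177900314331) 1111
case ((0.43672171235084534, 0.3617258071899414), (0.18757663667201996, 0.14375300705432892), 2.56581974029541) 1346
tray ((0.5904691815376282, 0.11528486013412476), (0.2069135457277298, 0.2538355588912964), 89.53681945800781) 1607
platform ((0.45045244693756104, 0.366946816444397), (0.13878530263900757, 0.14197811484336853), 2.5809485912323) 2945
platform ((0.4515153765678406, 0.365804523229599), (0.1378125548362732, 0.1383237987756729), 3.1342267990112305) 2731
case ((0.4331638216972351, 0.3650769889354706), (0.1784280687570572, 0.14565272629261017), 1.8819941282272339) 3564
tray ((0.5805856585502625, 0.12129728496074677), (0.23776911199092865, 0.18575790524482727), 5.794866561889648) 1617
```

View pics/side3.png

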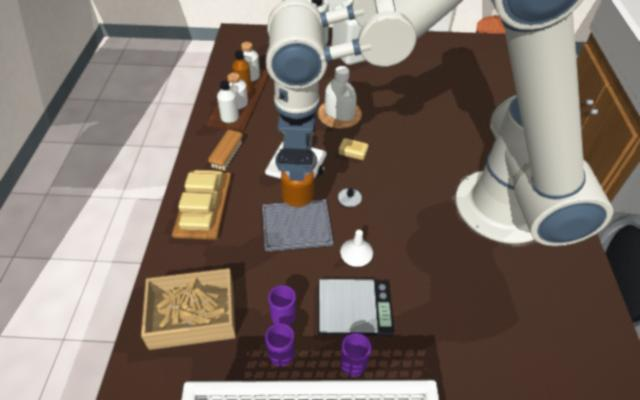

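Side view: the jar is in the gripper at (297,190), the scale platform is empty at (347,307) and the tray is empty at (297,225). Next I'll carry the jar to the scale.

>>> {"api": "move_arm", "payload": {
  "deltas": [
    [[0,0,0,-0.8,-1.5,0,-1],[0,0,0,-1.4,-2.6,0,-1],[0,0,0,-1.9,-3.5,0,-1],[0,0,0,-1.9,-3.5,0,-1],[0,0,0,-1.9,-3.5,0,-1],[0,0,0,-1.9,-3.5,0,-1],[0,0,0,-1.9,-3.5,0,-1],[0,0,0,-1.2,-2.2,0,-1],[0,0,0,-0.6,-1.2,0,-1],[0,0,0,0,0,0,-1]]
  ]
}}

```text
clock: 19.0
position: [0.4513, 0.3657, 0.2224]
tool_rot: [179.9, 0.1, 0.1]
ft_force: [0.4, -0.8, -5.7]
finger_gap: 0.0594
grasp_force: 40.0
```

Run:
```python
from st import *
print(arm.get_obs()['position'])
s=w;C=cloud(s);im=s['image'].astype(int)
g=(im.min(2)>95)&(im.max(2)-im.min(2)<25)&(np.hypot(C[...,0]-.452,C[...,1]-.365)<.12)&(C[...,2]>.018)&(C[...,2]<.036)
v,u=np.nonzero(g);p=np.array([ray(s,x,y,.026)[:2] for x,y in zip(u,v)]);print('platform',rect(p),len(p),np.unique(v)[[0,-1]])
print(cv2.boxPoints(rect(p)))
# tray in the other views
for s in (a,b,w):
    q=near(s,.59,.115,.16,.006,.02);q=q[(abs(q[:,1]-.115)<.1)&(q[:,0]>.49)];print('tray',rect(q),len(q))
for s in (a,b):
    q=near(s,.59,.115,.13,.0115,.018);q=q[(abs(q[:,1]-.115)<.095)];print('tray rim',rect(q),len(q))
```

```text
[0.45308524 0.36387499 0.22314907]
platform ((0.47518104314804077, 0.3654205799102783), (0.09059394150972366, 0.13872967660427094), 2.4883692264556885) 5223 [120 195]
[[0.4269152  0.43275338]
 [0.43293837 0.29415452]
 [0.5234469  0.29808778]
 [0.51742375 0.43668664]]
tray ((0.6120775938034058, 0.11466877162456512), (0.19412051141262054, 0.2439819574356079), 88.74832916259766) 1580
tray ((0.5986795425415039, 0.1183156669139862), (0.20701605081558228, 0.1888260394334793), 2.4002647399902344) 1723
tray ((0.5856534838676453, 0.11002147942781448), (0.16225290298461914, 0.1558973491191864), 9.315226554870605) 9849
tray rim ((0.5955712199211121, 0.11005008965730667), (0.19137462973594666, 0.1542041152715683), 9.494598388671875) 328
tray rim ((0.5942983627319336, 0.1137855052947998), (0.1838986724615097, 0.1582680642604828), 8.639445304870605) 318
```

View pics/w3.png

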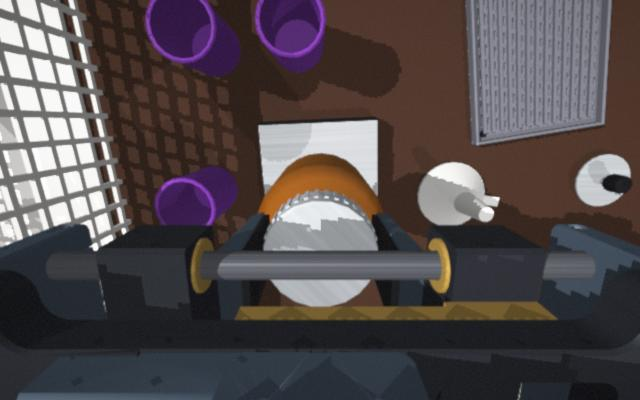

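The wrist view shows the jar centred over the platform (far edge at row 120). I'll lower it.

>>> {"api": "move_arm", "payload": {
  "deltas": [
    [[0,0,0,0,0,1,-1],[0,0,0,0,0,2,-1],[0,0,0,0,0,2.5,-1],[0,0,0,0,0,2,-1],[0,0,0,0,0,1.2,-1],[0,0,0,0,0,0.8,-1],[0,0,0,0,0,0.4,-1],[0,0,0,0,0,0.2,-1],[0,0,0,0,0,0,-1],[0,0,0,0,0,0,-1]]
  ]
}}

```text
clock: 20.15
position: [0.4534, 0.365, 0.1235]
tool_rot: [-180.0, -0.1, -0.0]
ft_force: [-1.0, -0.3, -5.6]
finger_gap: 0.0591
grasp_force: 40.0
```

>>> {"api": "move_arm", "payload": {
  "deltas": [
    [[0,0,0,0,0,0.1,-1],[0,0,0,0,0,0,-1],[0,0,0,0,0,0,0.2],[0,0,0,0,0,0,0.6],[0,0,0,0,0,0,1],[0,0,0,0,0,0,1],[0,0,0,0,0,-1,1],[0,0,0,0,0,-3,1],[0,0,0,0,0,-4,1],[0,0,0,0,0,-4,1]]
  ]
}}

```text
clock: 21.15
position: [0.4528, 0.3645, 0.2439]
tool_rot: [180.0, 0.0, -0.0]
ft_force: [0.3, 0.7, -0.3]
finger_gap: 0.0913
grasp_force: 0.0
```

>>> {"api": "move_arm", "payload": {
  "deltas": [
    [[0,0,0,0,2.8,0,1],[0,0,0,-0.1,4.5,0,1],[0,0,0,-0.1,4.5,0,1],[0,0,0,-0.1,4.5,0,1],[0,0,0,-0.1,4.5,0,1],[0,0,0,-0.1,4.5,0,1],[0,0,0,-0.1,4.5,0,1],[0,0,0,-0.1,4,0,1],[0,0,0,0,2.5,2,1],[0,0,0,0,0,2,1]]
  ]
}}

```text
clock: 22.15
position: [0.4466, -0.001, 0.2026]
tool_rot: [180.0, -0.1, -0.2]
ft_force: [-0.5, 0.5, -1.0]
finger_gap: 0.0912
grasp_force: 0.0
```

Run:
```python
from st import *
o=arm.get_obs();print(o['position'])
for s,n in((w,'w'),(a,'a'),(b,'b')):
    q=near(s,.446,.002,.03,.03,.05);print(n,'knob',len(q)>5 and (circ(q),np.median(q,0)),len(q))
    q=near(s,.446,.002,.045,.009,.02);print(n,'flange',len(q)>5 and (circ(q),len(q)))
    q=near(s,.4525,.3645,.05,.14,.16);print(n,'jar',len(q)>5 and (circ(q),np.median(q[:,2])))
```

```text
[0.44544784 0.00167412 0.2019509 ]
w knob (((0.44844919443130493, 0.0023014345206320286), 0.010975218378007412), array([0.44950296, 0.00238419, 0.03658881])) 288
w flange (((0.4484328329563141, 0.002493987325578928), 0.03370039165019989), 1224)
w jar False
a knob (((0.44816264510154724, 0.001913183950819075), 0.012334445491433144), array([0.45077625, 0.00230551, 0.03738556])) 29
a flange (((0.4501163065433502, 0.0027730255387723446), 0.03622589260339737), 140)
a jar (((0.45324480533599854, 0.36364418268203735), 0.03368671238422394), np.float64(0.14876962770862734))
b knob (((0.44687530398368835, 0.0058195991441607475), 0.012345707044005394), array([0.44661745, 0.00647513, 0.03683604])) 38
b flange (((0.44636470079421997, 0.005548839922994375), 0.034119125455617905), 147)
b jar (((0.45335569977760315, 0.3663168251514435), 0.03143833950161934), np.float64(0.14761278503582798))
```

View pics/w3.png

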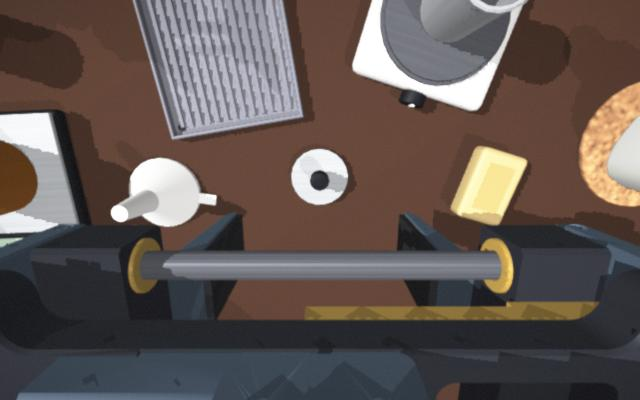

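Wrist view: the lid is at (320,178) with its black knob at (319,181), nothing around it. I'll take it by the knob.

>>> {"api": "move_arm", "payload": {
  "deltas": [
    [[0,0,0,0.2,-0.1,3,1],[0,0,0,0,0,4,1],[0,0,0,0,0,4,1],[0,0,0,0,0,3,1],[0,0,0,0,0,2,0.4],[0,0,0,0,0,1.2,0],[0,0,0,0,0,0.6,-0.2],[0,0,0,0,0,0,-0.2],[0,0,0,0,0,0,-0.2],[0,0,0,0,0,0,-0.2]]
  ],
  "squeeze": 20
}}

```text
clock: 23.3
position: [0.4486, 0.0028, 0.0248]
tool_rot: [180.0, -0.1, 0.0]
ft_force: [-0.1, -0.8, 0.3]
finger_gap: 0.0461
grasp_force: 0.0
```

>>> {"api": "move_arm", "payload": {
  "deltas": [
    [[0,0,0,0,0,0.4,-0.2],[0,0,0,0,0,0,-1],[0,0,0,0,0,0,-1],[0,0,0,0,0,0,-1],[0,0,0,0,0,0,-1],[0,0,0,0,0,0,-1],[0,0,0,0,0,0,-1],[0,0,0,0,0,0,-1],[0,0,0,0,0,0,-1]]
  ]
}}

```text
clock: 24.2
position: [0.448, 0.0027, 0.0199]
tool_rot: [180.0, -0.0, -0.0]
ft_force: [-0.6, -1.3, 1.4]
finger_gap: 0.0212
grasp_force: 20.0
```

>>> {"api": "move_arm", "payload": {
  "deltas": [
    [[0,0,0,0,0,-0.5,-1],[0,0,0,0,0,-2,-1],[0,0,0,0,0,-3.5,-1],[0,0,0,0,0,-4.5,-1],[0,0,0,0,0,-4.5,-1],[0,0,0,0,0,-3,-1],[0,0,0,0,0,0,-1],[0,0,0,0,0,0,-1]]
  ]
}}

```text
clock: 25.0
position: [0.4481, 0.0028, 0.2005]
tool_rot: [180.0, -0.1, -0.0]
ft_force: [-1.0, 0.5, -1.9]
finger_gap: 0.0217
grasp_force: 20.0
```

>>> {"api": "move_arm", "payload": {
  "deltas": [
    [[0,0,0,1,1.5,0,-1],[0,0,0,2.4,3.3,0,-1],[0,0,0,2.6,3.6,0,-1],[0,0,0,2.2,3.1,0,-1],[0,0,0,1,1.4,0,-1],[0,0,0,0,0,0,-1],[0,0,0,0,0,0,-1],[0,0,0,0,0,0,-1]]
  ]
}}

```text
clock: 25.8
position: [0.5391, -0.1256, 0.1992]
tool_rot: [-180.0, 0.1, 0.0]
ft_force: [-0.0, -0.0, 0.1]
finger_gap: 0.0214
grasp_force: 20.0
```

Run:
```python
from st import *
o=arm.get_obs();print(o['position'])
for s,n in((w,'w'),(a,'a'),(b,'b')):
    q=near(s,.62,-.126,.04,.115,.135);print(n,'rim',len(q),len(q)>9 and (fit(q,.029),circ(q),np.median(q[:,2])))
    x,y=o['position'][:2]
    q=near(s,x,y,.045,.17,.2);print(n,'lid',len(q),len(q)>5 and (circ(q),np.median(q,0)))
    print(n,[ (z,len(near(s,x,y,.045,z,z+.005))) for z in np.arange(.175,.21,.005).round(3)])
```

```text
[ 0.53955238 -0.1256331   0.19989819]
w rim 1581 ((array([ 0.6196, -0.1266,  0.029 ]), 1581), ((0.6199605464935303, -0.12668725848197937), 0.0312160924077034), np.float64(0.12432771157228764))
w lid 3418 (((0.5397073030471802, -0.12556269764900208), 0.03401750698685646), array([ 0.55768514, -0.12569589,  0.18894134]))
w [(np.float64(0.175), 0), (np.float64(0.18), 0), (np.float64(0.185), 3244), (np.float64(0.19), 155), (np.float64(0.195), 19), (np.float64(0.2), 169), (np.float64(0.205), 208), (np.float64(0.21), 321)]
a rim 145 ((array([ 0.6204, -0.1271,  0.029 ]), 145), ((0.6201872825622559, -0.12677103281021118), 0.03447926789522171), np.float64(0.12355814243911856))
a lid 159 (((0.5403468608856201, -0.1249609887599945), 0.03540541231632233), array([ 0.54832904, -0.12022487,  0.19067716]))
a [(np.float64(0.175), 0), (np.float64(0.18), 1), (np.float64(0.185), 52), (np.float64(0.19), 101), (np.float64(0.195), 5), (np.float64(0.2), 12), (np.float64(0.205), 19), (np.float64(0.21), 23)]
b rim 135 ((array([ 0.6176, -0.1245,  0.029 ]), 135), ((0.6165687441825867, -0.126235231757164), 0.03347954899072647), np.float64(0.1216262874188685))
b lid 206 (((0.5379942655563354, -0.12477584183216095), 0.03527586907148361), array([ 0.53811952, -0.11290808,  0.1887367 ]))
b [(np.float64(0.175), 0), (np.float64(0.18), 10), (np.float64(0.185), 148), (np.float64(0.19), 47), (np.float64(0.195), 1), (np.float64(0.2), 10), (np.float64(0.205), 14), (np.float64(0.21), 17)]
```

View pics/w3.png

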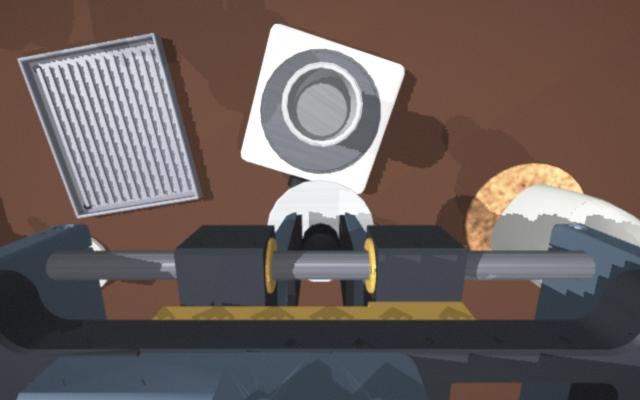

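The wrist view shows the lid hanging level at (320,215) and the beaker centred on the plate at (322,105). I need +8.0 cm in x and 0.12 cm in tool y, then to lower.

>>> {"api": "move_arm", "payload": {
  "deltas": [
    [[0,0,0,1,0.1,0,-1],[0,0,0,2,0,0,-1],[0,0,0,2.5,0,0,-1],[0,0,0,1.5,0,0,-1],[0,0,0,1,0,0,-1],[0,0,0,0,0,1,-1],[0,0,0,0,0,1.5,-1],[0,0,0,0,0,1,-1],[0,0,0,0,0,0.5,-1],[0,0,0,0,0,0,-1]]
  ]
}}

```text
clock: 26.95
position: [0.6193, -0.1272, 0.1592]
tool_rot: [-180.0, 0.1, -0.0]
ft_force: [0.2, -0.6, 0.0]
finger_gap: 0.0219
grasp_force: 20.0
```

>>> {"api": "move_arm", "payload": {
  "deltas": [
    [[0,0,0,0,0,0.6,-1],[0,0,0,0,0,0.6,-1],[0,0,0,0,0,0.4,-1],[0,0,0,0,0,0.2,-1],[0,0,0,0,0,0.1,-1],[0,0,0,0,0,0,-1]]
  ]
}}

```text
clock: 27.55
position: [0.62, -0.1273, 0.1409]
tool_rot: [-180.0, 0.0, -0.0]
ft_force: [-0.1, -0.4, -1.3]
finger_gap: 0.0214
grasp_force: 20.0
```

>>> {"api": "move_arm", "payload": {
  "deltas": [
    [[0,0,0,0,0,0.1,-1],[0,0,0,0,0,0.1,-1],[0,0,0,0,0,0,-1]]
  ]
}}

```text
clock: 27.85
position: [0.6201, -0.1273, 0.139]
tool_rot: [180.0, -0.0, -0.0]
ft_force: [-1.0, 0.5, -0.1]
finger_gap: 0.0209
grasp_force: 20.0
```

>>> {"api": "move_arm", "payload": {
  "deltas": [
    [[0,0,0,0,0,0,-0.4],[0,0,0,0,0,0,-0.2],[0,0,0,0,0,0,0.2],[0,0,0,0,0,0,0.4],[0,0,0,0,0,-1,0.6],[0,0,0,0,0,-2.5,1],[0,0,0,0,0,-4,1],[0,0,0,0,0,-4,1],[0,0,0,0,0,-1.5,1]]
  ]
}}

```text
clock: 28.75
position: [0.6213, -0.1277, 0.274]
tool_rot: [179.9, -0.3, -0.0]
ft_force: [0.3, 0.3, -1.1]
finger_gap: 0.0882
grasp_force: 0.0
```

>>> {"api": "move_arm", "payload": {
  "deltas": [
    [[0,0,0,-1.5,2.8,0,1],[0,0,0,-2.2,4.1,0,1],[0,0,0,-2.2,4.1,0,1],[0,0,0,-2.2,4.1,0,1],[0,0,0,-2.2,4.1,0,1],[0,0,0,-2,3.7,0,1],[0,0,0,-1.3,2.4,0,1],[0,0,0,0,0,0,1],[0,0,0,0,0,0,1]]
  ]
}}

```text
clock: 29.65
position: [0.4837, -0.3805, 0.2695]
tool_rot: [180.0, -0.0, -0.1]
ft_force: [0.1, 0.6, 0.1]
finger_gap: 0.0915
grasp_force: 0.0
```

Run:
```python
from st import *
o=arm.get_obs();print(o['position'])
q=near(w,.485,-.38,.05,.175,.19);print('jug cap w',len(q),len(q)>5 and (circ(q),np.median(q[:,2])))
for s,n in((a,'a'),(b,'b')):
    q=near(s,.62,-.126,.05,.125,.14);print(n,'flange',len(q)>5 and (circ(q),np.median(q[:,2])))
    q=near(s,.62,-.126,.05,.147,.165);print(n,'knob',len(q)>5 and (circ(q),q[:,2].max()))
    q=near(s,.62,-.126,.036,.06,.115);print(n,'body',len(q)>5 and fit(q,.03))
    im=s['image'].astype(int);C=cloud(s)
    g=(np.hypot(C[...,0]-.592,C[...,1]-.112)<.135)&(C[...,2]>.0045)&(C[...,2]<.02)
    n_,l,st,ce=cv2.connectedComponentsWithStats(cv2.morphologyEx(g.astype(np.uint8),cv2.MORPH_OPEN,np.ones((3,3))));k=1+st[1:,4].argmax()
    v,u=np.nonzero(l==k);print('tray',rect(C[v,u]),rect(np.array([ray(s,x,y,.014)[:2] for x,y in zip(u,v)])))
```

```text
[ 0.48448693 -0.37931247  0.26923811]
jug cap w 1759 (((0.4858069121837616, -0.3804997503757477), 0.02174723893404007), np.float64(0.18154915258738313))
a flange (((0.619608998298645, -0.1290021389722824), 0.0353611595928669), np.float64(0.1301604343387378))
a knob (((0.6232527494430542, -0.12604758143424988), 0.012276588007807732), np.float64(0.1624829216874416))
a body (array([ 0.6183, -0.1279,  0.03  ]), 261)
tray ((0.5969637036323547, 0.10870015621185303), (0.19100897014141083, 0.15574100613594055), 10.071935653686523) ((0.5993030071258545, 0.11013142764568329), (0.1951160728931427, 0.15442317724227905), 10.046914100646973)
b flange (((0.6163192391395569, -0.12614932656288147), 0.03531209006905556), np.float64(0.12824202927829748))
b knob (((0.6166830062866211, -0.1247771829366684), 0.013846722431480885), np.float64(0.16196001711078267))
b body (array([ 0.6179, -0.1267,  0.03  ]), 270)
tray ((0.5766983032226562, 0.17246398329734802), (0.09455274045467377, 0.03612787649035454), 9.21216869354248) ((0.5765091776847839, 0.17595025897026062), (0.0941414088010788, 0.03482987359166145), 10.729477882385254)
```

View pics/scene3.png

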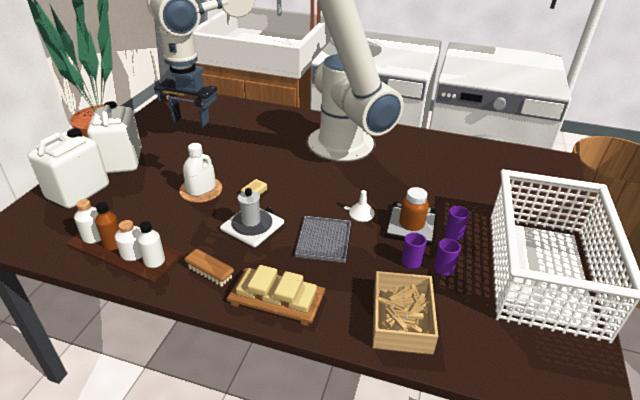

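Scene view: the lidded beaker is on the warmer at (248,208), the jar is on the scale at (415,210) and the tray is free at (324,238). I'll pick up the jug.

>>> {"api": "move_arm", "payload": {
  "deltas": [
    [[0,0,0,0.1,0.1,2.5,1],[0,0,0,0,0,3.5,1],[0,0,0,0,0,3,1],[0,0,0,0,0,1.5,1],[0,0,0,0,0,1,1],[0,0,0,0,0,0,-1],[0,0,0,0,0,0,-1],[0,0,0,0,0,0,-1],[0,0,0,0,0,0,-1],[0,0,0,0,0,0,-1]]
  ],
  "squeeze": 35
}}

```text
clock: 30.8
position: [0.4851, -0.3814, 0.1545]
tool_rot: [180.0, -0.0, -0.0]
ft_force: [-0.3, 0.5, -0.2]
finger_gap: 0.0539
grasp_force: 0.0
```

>>> {"api": "move_arm", "payload": {
  "deltas": [
    [[0,0,0,0,0,0,-1],[0,0,0,0,0,0,-1],[0,0,0,0,0,0,-1],[0,0,0,0,0,0,-1],[0,0,0,0,0,0,-1],[0,0,0,0,0,0,-1],[0,0,0,0,0,0,-1]]
  ]
}}

```text
clock: 31.5
position: [0.485, -0.3812, 0.1541]
tool_rot: [-180.0, -0.0, -0.0]
ft_force: [-0.1, 2.9, 6.1]
finger_gap: 0.0409
grasp_force: 35.0
```

>>> {"api": "move_arm", "payload": {
  "deltas": [
    [[0,0,0,0,0,-0.5,-1],[0,0,0,0,0,-1.5,-1],[0,0,0,0,0,-3,-1],[0,0,0,0,0,-3,-1],[0,0,0,0,-1,-2,-1],[0,0,0,0,-2.5,0,-1],[0,0,0,0,-3.5,0,-1],[0,0,0,0,-3.5,0,-1],[0,0,0,0,-3.5,0,-1],[0,0,0,0,-3.5,0,-1]]
  ]
}}

```text
clock: 32.5
position: [0.4844, -0.2049, 0.2537]
tool_rot: [-180.0, 0.0, -0.0]
ft_force: [0.4, 0.4, -5.9]
finger_gap: 0.0415
grasp_force: 35.0
```

>>> {"api": "move_arm", "payload": {
  "deltas": [
    [[0,0,0,0,-3.5,0,-1],[0,0,0,0,-3.5,0,-1],[0,0,0,0,-3.5,0,-1],[0,0,0,0,-3.5,0,-1],[0,0,0,0.5,-3.5,0,-1],[0,0,0,1,-3.4,0,-1],[0,0,0,2,-3.3,0,-1],[0,0,0,2.5,-2.5,0,-1],[0,0,0,1.5,-1.5,0,-1],[0,0,0,0.5,-0.5,0,-1]]
  ]
}}

```text
clock: 33.5
position: [0.5661, 0.0823, 0.2535]
tool_rot: [-180.0, 0.0, 0.1]
ft_force: [-0.8, -1.0, -5.7]
finger_gap: 0.0415
grasp_force: 35.0
```

Run:
```python
from st import *
o=arm.get_obs();print(o['position'],o['ft_force'],o['finger_gap'])
C=cloud(w);g=(np.hypot(C[...,0]-.594,C[...,1]-.112)<.14)&(C[...,2]>.0055)&(C[...,2]<.02)
n_,l,st,ce=cv2.connectedComponentsWithStats(cv2.morphologyEx(g.astype(np.uint8),cv2.MORPH_OPEN,np.ones((3,3))));k=1+st[1:,4].argmax()
q=C[l==k];print('tray w',rect(q),cv2.boxPoints(rect(q)),len(q))
q=near(b,.594,.112,.13,.0055,.02);q=q[(abs(q[:,1]-.112)<.1)];print('tray b',rect(q))
```

```text
[0.56444106 0.08041984 0.25349302] [-0.23504894 -0.13144056 -6.00704376] 0.041647882560571135
tray w ((0.5966281890869141, 0.11147329211235046), (0.18408866226673126, 0.15423299372196198), 9.406713485717773) [[0.49321753 0.17250894]
 [0.51842564 0.02034991]
 [0.70003885 0.05043764]
 [0.67483073 0.20259666]] 1356
tray b ((0.6021811962127686, 0.11493683606386185), (0.23708397150039673, 0.18811553716659546), 0.787771999835968)
```

View pics/w3.png

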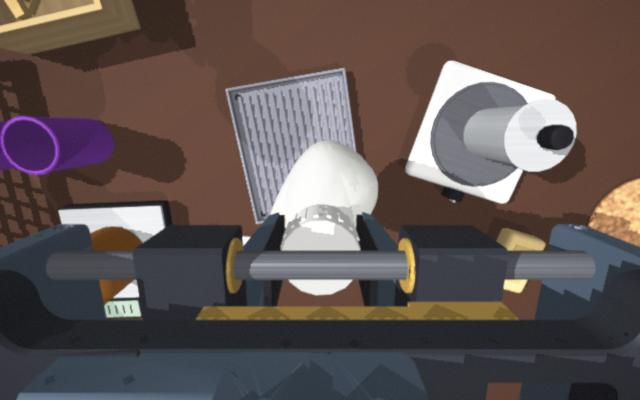

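The wrist view shows the jug in the gripper at (320,230) and the tray beyond it, measured at (0.5966, 0.1115) with exactly its stated size. I'll centre the jug and lower it.

>>> {"api": "move_arm", "payload": {
  "deltas": [
    [[0,0,0,1,-1,0,-1],[0,0,0,1.5,-1.5,0,-1],[0,0,0,0.6,-0.6,1,-1],[0,0,0,0,0,2,-1],[0,0,0,0,0,2.5,-1],[0,0,0,0,0,2,-1],[0,0,0,0,0,1.2,-1],[0,0,0,0,0,0.6,-1],[0,0,0,0,0,0.3,-1],[0,0,0,0,0,0,-1]]
  ]
}}

```text
clock: 34.65
position: [0.5963, 0.1116, 0.1582]
tool_rot: [-180.0, -0.0, -0.0]
ft_force: [-0.4, -0.3, -4.8]
finger_gap: 0.041
grasp_force: 35.0
```

>>> {"api": "move_arm", "payload": {
  "deltas": [
    [[0,0,0,0,0,0.1,-1],[0,0,0,0,0,0.1,-1],[0,0,0,0,0,0,-1]]
  ]
}}

```text
clock: 34.95
position: [0.5961, 0.1117, 0.1562]
tool_rot: [-180.0, -0.0, -0.0]
ft_force: [-0.6, -0.5, -5.0]
finger_gap: 0.0412
grasp_force: 35.0
```

>>> {"api": "move_arm", "payload": {
  "deltas": [
    [[0,0,0,0,0,0.1,-1],[0,0,0,0,0,0,-1],[0,0,0,0,0,0,-0.1],[0,0,0,0,0,0,0.2],[0,0,0,0,0,0,0.6],[0,0,0,0,0,0,1],[0,0,0,0,0,-1,1],[0,0,0,0,0,-3,1],[0,0,0,0,0,-4,1],[0,0,0,0,0,-4,1]]
  ]
}}

```text
clock: 35.95
position: [0.5957, 0.1117, 0.2769]
tool_rot: [180.0, 0.0, -0.0]
ft_force: [0.2, -0.1, 0.7]
finger_gap: 0.0906
grasp_force: 0.0
```

>>> {"api": "move_arm", "payload": {
  "deltas": [
    [[0,0,0,-2,0,-2,1],[0,0,0,-3.5,0,0,1],[0,0,0,-4,0,0,1],[0,0,0,-3,0,0,1],[0,0,0,0,0,0,1],[0,0,0,0,0,0,1]]
  ]
}}

```text
clock: 36.55
position: [0.4711, 0.1118, 0.2959]
tool_rot: [-180.0, -0.1, -0.0]
ft_force: [0.0, -0.5, -0.7]
finger_gap: 0.0912
grasp_force: 0.0
```

Run:
```python
from st import *
o=arm.get_obs();print(o['position'])
P=np.load('P.npy')
for s,n in((w,'w'),(a,'a'),(b,'b')):
    for nm,x,y,r,z0,z1 in [('jug cap',.597,.112,.04,.179,.195),('beaker flange',.62,-.126,.045,.125,.137),('knob',.62,-.126,.03,.15,.165),('jar lid',.4525,.3645,.045,.143,.156)]:
        q=near(s,x,y,r,z0,z1)
        if len(q)>9: print(n,nm,np.round(circ(q)[0],4),np.round(circ(q)[1],4),np.median(q[:,2]).round(4))
for nm,x,y,r,z0,z1 in [('funnel',.43,.205,.06,.03,.1),('soap',.44,-.18,.06,.02,.04)]:
    for s in (dict(np.load('s1.npz')),b): print(nm,near(s,x,y,r,z0,z1).mean(0).round(4))
```

```text
[0.47198356 0.11171244 0.29510792]
w jug cap [0.5962 0.1126] 0.0212 0.1836
w beaker flange [ 0.6197 -0.1273] 0.0348 0.1281
w knob [ 0.6198 -0.1263] 0.0112 0.1556
w jar lid [0.455  0.3637] 0.0309 0.1477
a jug cap [0.5984 0.1112] 0.0245 0.1851
a beaker flange [ 0.6191 -0.128 ] 0.0369 0.1302
a knob [ 0.6227 -0.1272] 0.0112 0.1572
a jar lid [0.4573 0.3627] 0.0316 0.1488
b jug cap [0.5928 0.1155] 0.0228 0.1836
b beaker flange [ 0.6183 -0.125 ] 0.035 0.1284
b knob [ 0.6169 -0.1252] 0.0115 0.1557
b jar lid [0.4547 0.3659] 0.0317 0.1476
funnel [0.4277 0.202  0.0526]
funnel [0.4277 0.2022 0.053 ]
soap [ 0.4364 -0.1906  0.0271]
soap [ 0.4138 -0.1618  0.0255]
```

View pics/scene3.png

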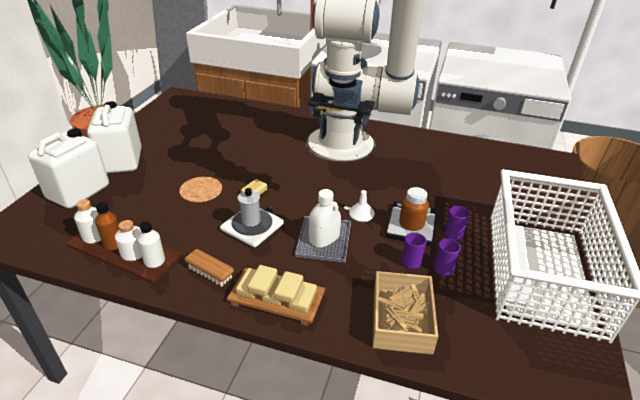

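Everything is in place: jug on the tray at (325,222), lidded beaker at (248,208), jar at (415,210). The soap's mean shifted, possibly because the arm hides part of it in the side view. I'll check that from the scene camera.

Run:
```python
from h import *
B0=dict(np.load('s1.npz'))
q=near(B0,.436,-.185,.08,.02,.04);print('before b',np.round(cv2.minAreaRect(np.ascontiguousarray(q[:,:2],np.float32))[:2],4),len(q))
for n in('scene','side','wrist'):
    q=near(snap(n),.436,-.185,.08,.02,.04)
    if len(q)>5: print(n,np.round(cv2.minAreaRect(np.ascontiguousarray(q[:,:2],np.float32))[:2],4),len(q))
```

```text
before b [[ 0.4361 -0.1956]
 [ 0.0637  0.0854]] 339
scene [[ 0.4379 -0.1997]
 [ 0.0618  0.0813]] 182
side [[ 0.4036 -0.1721]
 [ 0.0427  0.0208]] 22
wrist [[ 0.439  -0.1961]
 [ 0.0551  0.0849]] 2133
```

The soap hasn't moved: the wrist camera puts it at (0.439, -0.196) against (0.436, -0.196) at the start. Handing in.

```bash
python3 -c "
from plant import arm
print(arm.hand_in())"
```

```text
the job is handed in; nothing more can be done
None
```

The job is handed in at about 37 s, with no verdict returned: by my camera measurements the lidded beaker is on the warming plate, the jug on the drip tray and the jar on the scale, each within a few millimetres of centre, and the funnel and soap haven't moved.

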